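# Lock the shaker head and hold a dye flask down in its sprung ring cradle

## Task

First lock the head of the bench shaker: turn its three captive wing bolts, in any order, clockwise (seen from above) to their end stops; the shaker starts as soon as its cradle goes down, so nothing may push the cradle before all three are home. Then pick up the round-bodied dye flask by its cap, set it upright and central in the sprung ring cradle, press it all the way down and keep holding it there: finish while still holding it down, do not let go. Leave the other things on the bench where they are.

Things in the scene. Friction and masses are not known exactly. Their poses are not given: they have to be found in the camera images.
- shaker: touch-start bench shaker, fixed: grey box 225 x 215 mm (x, y), 88 mm high, with a round aluminium head flange (204 mm across) its top 96 mm above the bench. Origin: centre of the underside, on the axis of flange and cradle. Dial and rocker on its own -x face. Three wing bolts stand on the flange, 82 mm off its axis: bolt_a towards its own +x, bolt_b 120 degrees left of that, bolt_c right.
- bolt_a (a joint): captive quarter-turn wing bolt; turn in rad: 0 with the wing radial (pointing at the flange's axis), growing clockwise seen from above, 1.571 at the end stop (locked, wing square to the radius). Friction about 0.06 N m; stays where left; does not rise or sink. Starts somewhere between 0.2 and 0.75.
- bolt_b (a joint): the same for bolt_b
- bolt_c (a joint): the same for bolt_c
- bolt_a_grip (a point): grip point on the axis of bolt_a, 27 mm above the flange; x axis along the wing, z up. Wing: a black bar 34 mm long, 12 mm thick, 24 mm high, top 11 mm above this point, underside 13 mm below it; under it a steel collar 25 mm across; a thin stop dowel, 20 mm high, stands beside one end of its locked position.
- bolt_b_grip (a point): the same for bolt_b
- bolt_c_grip (a point): the same for bolt_c
- cradle (a joint): travel of the sprung ring cradle in m: 0 up (at rest), growing as it is pressed down, 0.014 at its lower stop. The spring (500 N/m, preloaded) carries the flask's own weight without sinking; about 11 N in all on the ring holds it at the stop.
- cradle_seat (a point): centre of the ring cradle's top edge, moves with it; z up; 136 mm above the bench when up. Steel ring 78 mm outside, 54 mm inside, 14 mm high, open in the middle, on a coil spring and three guide pins whose heads stand 3 mm above the top edge. Nothing else is inside it down to the flange, 26 mm below the ring when up.
- flask: round amber glass dye flask, 113 mm high, 0.17 to 0.31 kg, upright on the bench: ball body 70 mm across, centre 36 mm above the foot; flat foot 40 mm across, neck 23 mm; ribbed black cap 30 mm across, 83 to 113 mm above the foot. Origin: centre of the foot's underside; z up. Seated, the ball rests on the ring's inner top edge, its centre 22 mm above that edge, its foot 14 mm below it.
- tall_bottle: bystander: straight amber bottle with a label and black cap, 62 mm across, 185 mm high; origin at its underside
- cement_pot: bystander: white cement pot 78 mm across, 90 mm high, with a wooden brush handle standing out of its lid to 159 mm; origin at its underside
- polish_tin: bystander: flat dark tin, 78 mm across, 25 mm high
- thread_spool: bystander: wooden thread spool standing up, 44 mm across, 58 mm high
- hammer: bystander: shoemaker's hammer lying flat, 260 mm long, head about 120 mm across
- pincers: bystander: lasting pincers lying flat, 200 mm long, 16 to 18 mm high
- shoe: bystander: dark leather shoe standing on its sole, 290 mm long, 95 mm wide, 90 mm high
Mind the look-alikes: they are no part of the job. Leave any red, turquoise or yellow look-alike of the flask alone.

How it is judged:
By the outcome, as a careful person would: the job done as asked, in the order asked, and still so for the second after the job is handed in, while the arm keeps its last pose, push and grip.
It also fails if it takes over 64 s, if anything falls off the work surface, if the arm or the gripper's body presses on something with over 40 N, if the wrist force passes 120 N, or if a joint passes its speed limit or range.

## Robot

A 6-joint arm with a two-finger parallel gripper is mounted at the origin on the work surface. World frame = base frame: x ahead of the robot, y to its left, z up, the work surface at z = 0. Lengths are in m, angles in rad, forces in N, time in s.
With the tool pointing down it reaches from about 0.375 to 0.9 m from the base axis. Payload 3.1 kg.
Tool frame: the origin (TCP) lies between the finger pads; the fingertips stand manip.nose_length ahead of it and the grasp point (between the pads) lies 5 mm behind it (manip.nose_length is the distance from the TCP to the fingertips, in m); z points along the fingers, y is the line along which they close (so a half turn about z gives the same grasp; the last joint's range is limited). The gripper opens to 85 mm and grips with 20 to 120 N. Pads are 22 mm wide; open, the fingers measure 114 mm over their backs; the gripper's body (76 mm by 85 mm) begins 54 mm behind the grasp point. The pads swing forward as they close: fully open they stand 13 mm farther back than shut.
Start: joints at [1.077, 0.527, 1.433, -0, 1.181, -0.178], TCP at [0.194, 0.594, 0.245] pointing down, gripper open.
Joint ranges: [-3.08, 3.08], [-0.75, 2.2], [0.22, 2.44], [-1.43, 4.57], [0, 2.65], [-2.85, 2.85]. Speed limits (rad/s): [2.79, 2.79, 3.14, 3.14, 3.14, 3.14].

## Interface

Orientations are given as a unit quaternion [x, y, z, w].
In Python, from station import monitor, eyes, job, manip gives the robot as it stands.
- The arm moves only by the shell command python3 -m pendant 'ROWS' [FORCE]. ROWS is JSON, a list that holds one entry, the list of rows, each a list of 7 numbers: the shift along the tool's x, y, z as a fraction of full scale, then the turn, a rotation vector about the tool's x, y, z as a fraction of full scale, then the opening, from 0 (shut) to 1 (fully open). A call has 1 to 20 rows; each row shifts and turns the commanded pose from where the row before left it, along the tool's axes as they then stand; what a row does not reach is not made up. Full scale, the value 1, is 800 mm for a shift and 0.12 rad for a turn. A row lasts 1/10 s, in which the tool goes at most 50 mm and 8.59 degrees, less where a joint would pass 70% of its speed; a pose out of reach is approached as far as the arm can. A call with a number of a shift or a turn outside -1 to 1 is refused whole. A call with a gripper value outside its range is refused whole. The fingers move at their own pace and stop on an object; FORCE is the grip in N (left out, the last holds). Time passes only in rows, so rows that do not move let the fingers close. It gives the time, the measured TCP pose, the force, the opening and the grip force at its end, in the units of the state.
- monitor.sense(): the state, without advancing time (a new reading comes with each control period).
- eyes.snapshot(name): name is "scene" or "top"; returns a dict with "pixels" (480x640x3 uint8, red, green, blue), "depth" (480x640 float32, m along the optical axis (not along the pixel's ray), 0 where there is no reading), "intrinsics" (3x3 intrinsics, pixels), "k1" (the pictures are not rectified: a ray, as slopes to the right and down, at radius r is drawn at 1 + k1 r^2 times it, then the intrinsics apply), "eye" and "attitude" of the camera in the world. Camera axes: x right, y down, z forward; pixel columns grow to the right and rows downward; lengths in m; the calibration is good to about 2 mm. A picture is of the moment at which its call begins.
- job.sign_off(): hands the job in; it is judged then, once.
The state is a dict: "t": time; "q": joint angles; "qd": joint speeds; "tau": joint torques, N m; "tcp_pos": TCP position; "tool_rot": TCP orientation; "force": force on the tool from outside, world axes, zero at the start; "ft_torque": the same for the moment, N m; "finger_gap": opening from 0.0 (shut) to 1.0 (fully open); "gripper_force": force on a finger pad.
Only numpy, scipy, OpenCV 4.12 (cv2) and the standard library are available. Lean on these libraries where they do the work, as an engineer would, in place of code of your own. Each camera call takes 0.05 s, during which the arm holds its last target. There are 200 camera calls.

## Working session

There is one attempt and no reset: what is moved stays moved. The work goes in short steps, Python scripts to look and compute and a shell command to move; the robot and the scene stay as the last step left them, time stands still between calls to the robot, and variables do not carry over. Pictures are saved under pics/ and viewed, at most 10 in all, crops included, and the job is handed in when it is done.

```bash
ls; mkdir -p pics
cat > h.py <<'E'
import numpy as np,cv2
from scipy.spatial.transform import Rotation as R
from station import monitor,eyes,job,manip
def cloud(s):
    K=np.array(s["intrinsics"]);k=s["k1"];D=s["depth"]
    v,u=np.mgrid[0:480,0:640].astype(np.float64)
    pts=np.stack([u.ravel(),v.ravel()],1)[:,None]
    n=cv2.undistortPoints(pts,K,np.array([k,0,0,0,0.]))[:,0].reshape(480,640,2)
    P=np.dstack([n*D[...,None],D])
    A=np.array(s["attitude"]); A=R.from_quat(A).as_matrix() if A.size==4 else A
    W=P@A.T+np.array(s["eye"]); W[D==0]=np.nan
    return W
E
python3 - <<'E'
from h import *
for n in("scene","top"):
    s=eyes.snapshot(n); cv2.imwrite(f"pics/{n}0.png",s["pixels"][...,::-1]); np.save(n+"0.npy",cloud(s)); print(n,s["eye"],s["attitude"],s["k1"],s["intrinsics"])
print(monitor.sense(),manip.nose_length)
E
```

```text
pics
scene [ 1.44829755 -0.07329065  1.117224  ] [ 0.66751044  0.65883793 -0.23980322 -0.25071262] 0.06488352811956727 [[600.66712257   0.         319.72169601]
 [  0.         600.66712257 234.17675523]
 [  0.           0.           1.        ]]
top [ 0.46254391 -0.04389569  1.58478509] [-0.69925143  0.71421767 -0.01990649  0.02332989] 0.03959122813240495 [[574.67105652   0.         310.61331069]
 [  0.         574.67105652 244.01293731]
 [  0.           0.           1.        ]]
{'t': 0.1, 'q': array([ 1.07650156e+00,  5.28351293e-01,  1.43378700e+00,  1.47311884e-05,
        1.18140727e+00, -1.78434373e-01]), 'qd': array([-0.00193757, -0.00036011, -0.0038542 , -0.00150226, -0.00175048,
       -0.00158863]), 'tau': array([-2.84672242e-04, -4.43305242e+01, -1.78586537e+01, -2.28119907e-04,
        3.89599329e-03,  9.15060070e-06]), 'tcp_pos': array([0.19377538, 0.59354659, 0.24444083]), 'tool_rot': array([ 1.57277194e-01,  9.87554014e-01, -9.19484408e-04, -3.28715215e-04]), 'force': array([-0.59701172,  0.16360331,  0.24459036]), 'ft_torque': array([ 0.02530675, -0.01404639, -0.01275799]), 'gripper_force': 0.0, 'finger_gap': 0.9979849944367044} 0.014
```

View pics/scene0.png

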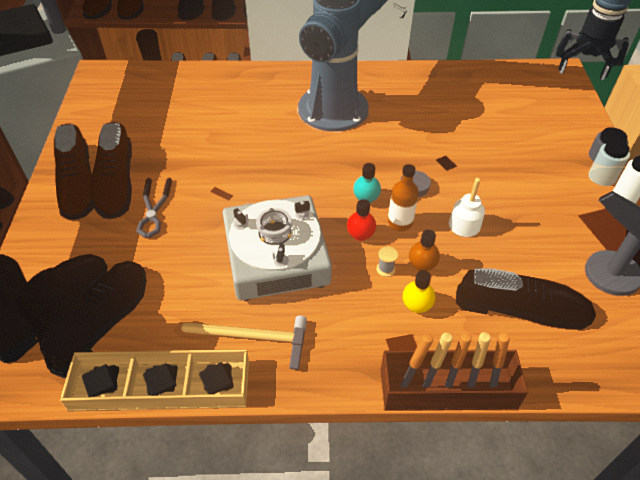

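View pics/top0.png

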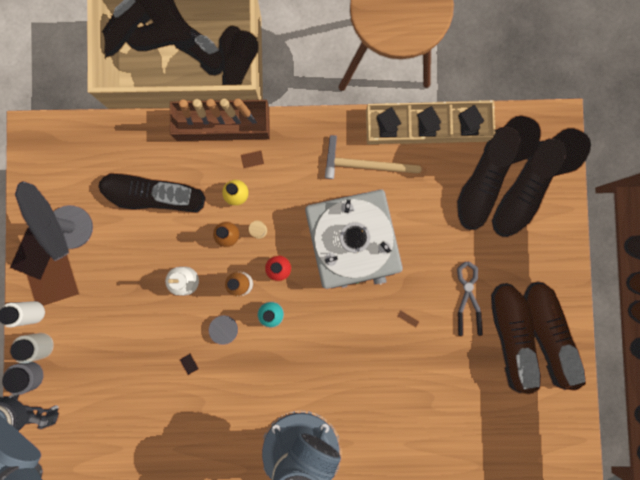

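The scene view shows the shaker at (277,240) with its three bolts and ring. The amber round flask is at (424,252), between the spool (387,262), the tall bottle (403,200) and the yellow look-alike (419,293). In the top view the shaker is at (354,238), its bolts at (347,205), (386,246) and (331,259), and the flask cap at (222,234).

```bash
cat > m.py <<'E'
from h import *
W={n:np.load(n+"0.npy") for n in("scene","top")}
I={n:cv2.imread(f"pics/{n}0.png").astype(int) for n in W}
def circ(p):
    c,r=cv2.minEnclosingCircle(p[:,:2].astype(np.float32)); return np.round(c,4),round(r,4),len(p)
box={"scene":(slice(185,300),slice(215,335)),"top":(slice(185,292),slice(300,408))}
for n in W:
    w=W[n][box[n]].reshape(-1,3); c=I[n][box[n]].reshape(-1,3)
    f=w[abs(w[:,2]-.096)<.0035]; print(n,"flange",circ(f), "medz",np.nanmedian(f[:,2]))
    b=w[abs(w[:,2]-.088)<.003]; r=cv2.minAreaRect(w[(w[:,2]>.083)&(w[:,2]<.1)][:,:2].astype(np.float32)); print("box",r)
    ring=w[(abs(w[:,2]-.136)<.006)]
    C=np.array(r[0])
    d=np.linalg.norm(ring[:,:2]-C,axis=1); print("ring",circ(ring[d<.05]))
    t=w[(w[:,2]>.118)&(w[:,2]<.14)]; d=np.linalg.norm(t[:,:2]-C,axis=1); t=t[(d>.055)&(d<.11)]
    a=np.arctan2(t[:,1]-C[1],t[:,0]-C[0])
    for k in range(3):
        for off in [r[2]]:
            pass
    lab=cv2.kmeans(t[:,:2].astype(np.float32),3,None,(3,50,1e-5),5,2)[1].ravel()
    for k in range(3):
        q=t[lab==k]; q=q[q[:,2]>.126]; m=cv2.minAreaRect(q[:,:2].astype(np.float32)); m2=q.mean(0)
        e=np.linalg.svd(q[:,:2]-m2[:2])[2][0]
        print("bolt",m2.round(4),"rect",np.round(m[0],4),np.round(m[1],4),"dir deg",np.degrees(np.arctan2(e[1],e[0])),"polar",np.degrees(np.arctan2(*(m2[:2]-C)[::-1])),np.linalg.norm(m2[:2]-C),len(q))
    u,v=(424,250) if n=="scene" else (225,233)
    w=W[n][v-35:v+30,u-25:u+25].reshape(-1,3)
    cap=w[(abs(w[:,2]-.113)<.004)]; print("cap",circ(cap),np.median(cap,axis=0))
    # other stuff near flask: heights
fx=np.array(np.median(cap[:,:2],0))
for n in W:
    w=W[n].reshape(-1,3); d=np.linalg.norm(w[:,:2]-fx,axis=1)
    m=(w[:,2]>.015)&(d<.16); g=np.zeros((70,70),np.uint8)
    ij=((w[m][:,:2]-fx+.175)/.005).astype(int); g[ij[:,0],ij[:,1]]=1
    k,l,s,ce=cv2.connectedComponentsWithStats(g)
    hz=[w[m][l[ij[:,0],ij[:,1]]==i][:,2].max().round(3) for i in range(1,k)]
    for i in range(1,k):
        if s[i][4]>8: print(n,"blob",np.round(ce[i][::-1]*.005-.175+fx,3),(s[i][[3,2]]*5),hz[i-1])
E
python3 m.py
```

```text
scene flange (array([ 0.5758, -0.1487]), 0.1337, 3316) medz 0.09609494054764467
box ((0.5701474547386169, -0.1502336859703064), (0.22769677639007568, 0.21269717812538147), 11.772998809814453)
ring (array([ 0.5693, -0.1507]), 0.0412, 473)
bolt [ 0.6514 -0.1339  0.1326] rect [ 0.65   -0.1336] [0.0119 0.0373] dir deg -13.097527795080506 polar 11.398788516165467 0.08287316839804248 91
bolt [ 0.5162 -0.0889  0.1325] rect [ 0.5147 -0.0892] [0.0149 0.034 ] dir deg 103.31496091276776 polar 131.3228308396295 0.08172412256682646 86
bolt [ 0.544  -0.2276  0.1323] rect [ 0.5419 -0.2284] [0.0345 0.0121] dir deg 34.79675352867646 polar -108.66098538120822 0.08167909077209015 79
cap (array([0.6454, 0.1742]), 0.0711, 223) [0.60389315 0.17810829 0.1130117 ]
top flange (array([ 0.5605, -0.1498]), 0.1391, 3061) medz 0.09598152486006661
box ((0.5663779973983765, -0.14936745166778564), (0.2252904623746872, 0.2151668816804886), 11.860132217407227)
ring (array([ 0.5659, -0.1492]), 0.0388, 363)
bolt [ 0.647  -0.1332  0.1335] rect [ 0.6467 -0.133 ] [0.0114 0.0367] dir deg 171.81678237423202 polar 11.31892255
[... 229 characters left out ...]
] [0.0117 0.034 ] dir deg 104.89534918284153 polar 131.62376262348965 0.08283006638293229 61
cap (array([0.5894, 0.1908]), 0.0164, 97) [0.58866172 0.19171844 0.11297496]
scene blob [0.463 0.148] [55 70] 0.189
scene blob [0.484 0.294] [60 55] 0.095
scene blob [0.508 0.065] [55 45] 0.117
scene blob [0.597 0.187] [65 75] 0.119
scene blob [0.599 0.103] [50 45] 0.065
scene blob [0.683 0.282] [75 80] 0.095
scene blob [0.709 0.161] [65 75] 0.118
top blob [0.455 0.151] [60 65] 0.191
top blob [0.479 0.291] [55 55] 0.096
top blob [0.502 0.066] [55 50] 0.118
top blob [0.586 0.188] [80 70] 0.123
top blob [0.597 0.102] [50 45] 0.067
top blob [0.681 0.284] [70 90] 0.096
top blob [0.699 0.16 ] [70 75] 0.12
```

Run:
```python
from h import *
from scipy.optimize import least_squares as ls
def fit(p,r=None):
    f=lambda x:np.hypot(p[:,0]-x[0],p[:,1]-x[1])-(x[2] if r is None else r)
    return ls(f,[*np.median(p[:,:2],0),.05],loss="soft_l1",f_scale=.001).x.round(4),len(p)
for n in("scene","top"):
    w=np.load(n+"0.npy").reshape(-1,3)
    near=lambda c,r:np.hypot(w[:,0]-c[0],w[:,1]-c[1])<r
    p=w[near((.593,.19),.026)&(w[:,2]>.1095)&(w[:,2]<.12)]
    c,_=cv2.minEnclosingCircle(p[:,:2].astype(np.float32)); print(n,"cap",np.round(c,4),p.mean(0).round(4),len(p))
    p=w[near((.593,.19),.05)&(w[:,2]>.015)&(w[:,2]<.068)]
    f=lambda x:np.linalg.norm(p-[x[0],x[1],.036+x[2]],axis=1)-.035
    print(" ball",ls(f,[.593,.19,0],loss="soft_l1",f_scale=.001).x.round(4),len(p))
    p=w[near((0,0),.15)&(w[:,2]<.3)&(w[:,2]>.01)]
    h,e=np.histogram(p[:,2],np.arange(0,.31,.01)); print(" base z hist",dict(zip(e.round(2),h)))
```

```text
scene cap [0.5912 0.1908] [0.5919 0.1897 0.1132] 116
 ball [5.897e-01 1.913e-01 5.000e-04] 598
 base z hist {np.float64(0.0): np.int64(0), np.float64(0.01): np.int64(866), np.float64(0.02): np.int64(208), np.float64(0.03): np.int64(151), np.float64(0.04): np.int64(160), np.float64(0.05): np.int64(150), np.float64(0.06): np.int64(156), np.float64(0.07): np.int64(150), np.float64(0.08): np.int64(167), np.float64(0.09): np.int64(150), np.float64(0.1): np.int64(141), np.float64(0.11): np.int64(156), np.float64(0.12): np.int64(150), np.float64(0.13): np.int64(151), np.float64(0.14): np.int64(140), np.float64(0.15): np.int64(154), np.float64(0.16): np.int64(144), np.float64(0.17): np.int64(144), np.float64(0.18): np.int64(135), np.float64(0.19): np.int64(84), np.float64(0.2): np.int64(107), np.float64(0.21): np.int64(86), np.float64(0.22): np.int64(89), np.float64(0.23): np.int64(129), np.float64(0.24): np.int64(139), np.float64(0.25): np.int64(190), np.float64(0.26): np.int64(239), np.float64(0.27): np.int64(271), np.float64(0.28): np.int64(290), np.float64(0.29): np.int64(327)}
top cap [
[... 347 characters left out ...]
p.float64(0.08): np.int64(39), np.float64(0.09): np.int64(35), np.float64(0.1): np.int64(35), np.float64(0.11): np.int64(37), np.float64(0.12): np.int64(34), np.float64(0.13): np.int64(26), np.float64(0.14): np.int64(34), np.float64(0.15): np.int64(23), np.float64(0.16): np.int64(27), np.float64(0.17): np.int64(16), np.float64(0.18): np.int64(9), np.float64(0.19): np.int64(8), np.float64(0.2): np.int64(33), np.float64(0.21): np.int64(27), np.float64(0.22): np.int64(15), np.float64(0.23): np.int64(21), np.float64(0.24): np.int64(31), np.float64(0.25): np.int64(54), np.float64(0.26): np.int64(51), np.float64(0.27): np.int64(97), np.float64(0.28): np.int64(135), np.float64(0.29): np.int64(198)}
```

```bash
python3 -m pendant '[[[0,0,-0.03,0,0,0,0.5],[0,0,-0.03,0,0,0,0.5]]]' 40
```

```text
t: 0.3
tcp_pos: [0.1936, 0.5932, 0.2922]
tool_rot: [0.157, 0.988, -0.002, -0.001]
force: [0.5, 0.4, 0.8]
finger_gap: 0.691
gripper_force: 0.0
```

```bash
cat > plan.py <<'E'
import sys
from h import *
x,y,z,yaw=map(float,sys.argv[1:5]); s=monitor.sense(); M=R.from_quat(s["tool_rot"])
a=np.radians(yaw); tgt=R.from_matrix(np.array([[np.cos(a),np.sin(a),0],[np.sin(a),-np.cos(a),0],[0,0,-1]]))
t=(M.inv()*tgt).as_rotvec(); d=np.array([x,y,z])-s["tcp_pos"]
print("t",s["t"],"turn units",(t/.12).round(3),"shift units before turn",(M.inv().apply(d)/.8).round(4),"after turn",(tgt.inv().apply(d)/.8).round(4),"mm",(d*1e3).round(1))
X=M.as_matrix()[:,0]; print("yaw",np.degrees(np.arctan2(X[1],X[0])).round(2),"q",np.round(s["q"],2),"F",s["force"].round(1),s["ft_torque"].round(2),"gap",round(s["finger_gap"],3))
E
python3 plan.py .6485 -.1335 .25 169.4
```

```text
t 0.3 turn units [-0.033 -0.008 -1.09 ] shift units before turn [-0.8227 -0.6867  0.0549] after turn [-0.726  -0.7883  0.0528] mm [ 454.9 -726.7  -42.2]
yaw 161.91 q [ 1.08  0.48  1.38  0.    1.29 -0.18] F [0.5 0.4 0.8] [-0.   -0.04  0.01] gap 0.691
```

```bash
python3 -m pendant '[[[0,0,0,-0.016,-0.004,-0.545,0.5],[0,0,0,-0.016,-0.004,-0.545,0.5],[-0.0403,-0.0438,0.0029,0,0,0,0.5],[-0.0403,-0.0438,0.0029,0,0,0,0.5],[-0.0403,-0.0438,0.0029,0,0,0,0.5],[-0.0403,-0.0438,0.0029,0,0,0,0.5],[-0.0403,-0.0438,0.0029,0,0,0,0.5],[-0.0403,-0.0438,0.0029,0,0,0,0.5],[-0.0403,-0.0438,0.0029,0,0,0,0.5],[-0.0403,-0.0438,0.0029,0,0,0,0.5],[-0.0403,-0.0438,0.0029,0,0,0,0.5],[-0.0403,-0.0438,0.0029,0,0,0,0.5],[-0.0403,-0.0438,0.0029,0,0,0,0.5],[-0.0403,-0.0438,0.0029,0,0,0,0.5],[-0.0403,-0.0438,0.0029,0,0,0,0.5],[-0.0403,-0.0438,0.0029,0,0,0,0.5],[-0.0403,-0.0438,0.0029,0,0,0,0.5],[-0.0403,-0.0438,0.0029,0,0,0,0.5],[-0.0403,-0.0438,0.0029,0,0,0,0.5],[-0.0403,-0.0438,0.0029,0,0,0,0.5]]]'; python3 -m pendant '[[[0,0,0,0,0,0,0.4]]]'; python3 plan.py .6485 -.1335 .131 169.4
python3 - <<'E'
from h import *
for n in("scene","top"):
    s=eyes.snapshot(n); w=cloud(s); np.save(n+"1.npy",w); im=s["pixels"]
    cv2.imwrite(f"pics/{n}1.png",im[...,::-1])
    u,v=(277,220) if n=="scene" else (350,210)
    if n=="scene": cv2.imwrite("pics/crop1.png",cv2.resize(im[120:300,180:380,::-1],None,fx=3.5,fy=3.2))
E
```

```text
t: 2.3
tcp_pos: [0.649, -0.1342, 0.2492]
tool_rot: [0.093, 0.996, 0.002, 0.0]
force: [-0.0, 1.5, 1.2]
finger_gap: 0.495
gripper_force: 0.0
t: 2.4
tcp_pos: [0.6512, -0.1387, 0.2486]
tool_rot: [0.095, 0.995, 0.0, 0.002]
force: [-0.5, -0.5, 0.6]
finger_gap: 0.406
gripper_force: 0.0
t 2.4 turn units [ 0.011  0.034 -0.045] shift units before turn [0.0052 0.0055 0.1469] after turn [0.0045 0.0058 0.1469] mm [  -2.7    5.2 -117.6]
yaw 169.09 q [-0.38  0.58  1.32  0.    1.24 -1.76] F [-0.5 -0.5  0.6] [-0.03 -0.02 -0.02] gap 0.406
```

View pics/crop1.png

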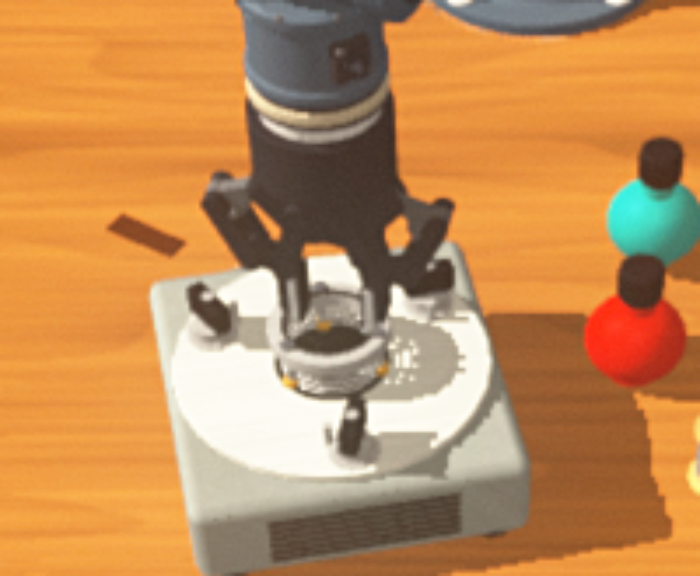

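The crop shows the gripper about 12 cm above bolt_a, with the wings of all three bolts visible and bolt_a at crop (352,425). Next I check the camera bias against the fingertips.

```bash
python3 -m pendant '[[[0,0,0,0,0,0,0.4],[0,0,0,0,0,0,0.4]]]'
python3 - <<'E'
from h import *
s=eyes.snapshot("scene");w=cloud(s).reshape(-1,3); st=monitor.sense(); p=st["tcp_pos"];M=R.from_quat(st["tool_rot"])
q=M.inv().apply(w-p); q=q[(np.hypot(q[:,0],q[:,1])<.06)]
for lo,hi in((.008,.016),(0,.008),(-.01,0),(-.02,-.01)):
    k=q[(q[:,2]>lo)&(q[:,2]<hi)]
    for sg in(1,-1):
        e=k[k[:,1]*sg>0]
        if len(e): print(lo,sg,len(e),"x pct",np.percentile(e[:,0],[2,25,50,98]).round(4),"y pct",np.percentile(e[:,1],[2,50,98]).round(4))
print("tip z max",np.percentile(q[q[:,2]<.05][:,2],[99,100]))
E
python3 plan.py .6485 -.1335 .131 169.4
```

```text
t: 2.7
tcp_pos: [0.6478, -0.1309, 0.2499]
tool_rot: [0.092, 0.996, 0.002, 0.0]
force: [-0.3, -0.7, 0.7]
finger_gap: 0.397
gripper_force: 0.0
0.008 1 4 x pct [-0.0125 -0.0117 -0.0105 -0.0052] y pct [0.0205 0.0219 0.0246]
0.008 -1 6 x pct [-0.0092 -0.0067  0.0001  0.0088] y pct [-0.022  -0.0166 -0.0158]
0 1 15 x pct [-0.0132 -0.0121 -0.0099 -0.0062] y pct [0.0179 0.0245 0.0295]
0 -1 28 x pct [-0.0129 -0.0098 -0.0074  0.0115] y pct [-0.0277 -0.0177 -0.0154]
-0.01 1 34 x pct [-0.0127 -0.0111 -0.0083  0.0055] y pct [0.0186 0.0269 0.0319]
-0.01 -1 26 x pct [-0.0125 -0.0104 -0.0079  0.0038] y pct [-0.0287 -0.0202 -0.0161]
-0.02 1 33 x pct [-0.0136 -0.0113 -0.0091 -0.0012] y pct [0.0188 0.0249 0.032 ]
-0.02 -1 31 x pct [-0.0143 -0.0108 -0.0086  0.0045] y pct [-0.0299 -0.0201 -0.0153]
tip z max [-0.00342791  0.01329993]
t 2.75 turn units [0.033 0.006 0.014] shift units before turn [-0.0012 -0.0037  0.1489] after turn [-0.0013 -0.0031  0.1489] mm [   0.6   -2.6 -119.1]
yaw 169.5 q [-0.37  0.57  1.33  0.    1.24 -1.76] F [ 0.5  0.4 -0.1] [-0.01 -0.05 -0.05] gap 0.401
```

```bash
python3 -m pendant '[[[-0.0012,-0.0035,0,0.033,0.006,0.01,0.4],[0,0,0,0,0,0,0.4],[0,0,0,0,0,0,0.4],[0,0,0,0,0,0,0.4],[0,0,0,0,0,0,0.4]]]'
cat > fin.py <<'E'
from h import *
for n in("scene","top","scene","top"):
    s0=monitor.sense();s=eyes.snapshot(n);w=cloud(s).reshape(-1,3); st=monitor.sense(); p=s0["tcp_pos"];M=R.from_quat(s0["tool_rot"])
    q=M.inv().apply(w-p); q=q[(np.hypot(q[:,0],q[:,1])<.06)]
    k=q[(q[:,2]>-.025)&(q[:,2]<.015)]; a=k[k[:,1]>0];b=k[k[:,1]<0]
    print(n,p.round(4),st["tcp_pos"].round(4),len(k))
    if len(a)>5 and len(b)>5:print(" inner",np.percentile(a[:,1],[3,8]).round(4),np.percentile(b[:,1],[92,97]).round(4),"outer",a[:,1].max().round(4),b[:,1].min().round(4),"front x",np.percentile(k[:,0],[2,10,98]).round(4))
E
python3 fin.py; python3 plan.py .6485 -.1335 .131 169.4
```

```text
t: 3.25
tcp_pos: [0.649, -0.1353, 0.2499]
tool_rot: [0.093, 0.996, -0.0, 0.0]
force: [0.6, 0.4, -0.6]
finger_gap: 0.4
gripper_force: 0.0
scene [ 0.649  -0.1353  0.2499] [ 0.649  -0.1354  0.2499] 200
 inner [0.0191 0.0197] [-0.0161 -0.0157] outer 0.032 -0.0304 front x [-0.0136 -0.0123  0.0076]
top [ 0.649  -0.1354  0.2499] [ 0.649  -0.1354  0.2498] 1
scene [ 0.649  -0.1354  0.2498] [ 0.649  -0.1354  0.2499] 203
 inner [0.0189 0.0196] [-0.016  -0.0157] outer 0.0324 -0.0302 front x [-0.0137 -0.0124  0.0086]
top [ 0.649  -0.1354  0.2499] [ 0.649  -0.1354  0.2498] 1
t 3.45 turn units [-0.001  0.003 -0.01 ] shift units before turn [0.0011 0.0023 0.1485] after turn [0.001  0.0023 0.1485] mm [  -0.5    1.9 -118.8]
yaw 169.33 q [-0.37  0.58  1.33 -0.    1.24 -1.76] F [ 0.2 -0.4 -1.4] [-0.01 -0.01  0.05] gap 0.397
```

```bash
python3 -m pendant '[[[0,0,0.04,0,0,0,0.4],[0,0,0.04,0,0,0,0.4],[0,0,0.04,0,0,0,0.4],[0,0,0.0285,0,0,0,0.4],[0,0,0,0,0,0,0.4],[0,0,0,0,0,0,0],[0,0,0,0,0,0,0],[0,0,0,0,0,0,0]]]' 30; python3 plan.py .6483 -.1354 .131 169.4
```

```text
t: 4.25
tcp_pos: [0.6501, -0.1354, 0.1325]
tool_rot: [0.093, 0.996, -0.0, 0.002]
force: [2.1, 0.9, -2.1]
finger_gap: 0.129
gripper_force: 33.3
t 4.25 turn units [-0.002  0.03  -0.011] shift units before turn [ 0.0022 -0.0004  0.0019] after turn [ 0.0022 -0.0004  0.0019] mm [-1.8  0.  -1.5]
yaw 169.33 q [-0.37  0.71  1.42  0.    1.01 -1.76] F [ 2.1  0.9 -2.1] [ 0.09 -0.13 -0.06] gap 0.129
```

```bash
python3 -m pendant '[[[0,0,0,0,0,1,0],[0,0,0,0,0,1,0],[0,0,0,0,0,1,0],[0,0,0,0,0,1,0],[0,0,0,0,0,1,0],[0,0,0,0,0,1,0],[0,0,0,0,0,1,0],[0,0,0,0,0,1,0],[0,0,0,0,0,1,0],[0,0,0,0,0,0,0],[0,0,0,0,0,0,0]]]'; python3 plan.py .6483 -.1354 .131 101.6
```

```text
t: 5.35
tcp_pos: [0.6481, -0.1374, 0.1325]
tool_rot: [0.591, 0.806, -0.002, 0.001]
force: [-3.3, -3.8, 0.8]
finger_gap: 0.131
gripper_force: 33.6
t 5.35 turn units [-0.016  0.03   0.857] shift units before turn [0.0024 0.001  0.0019] after turn [0.0024 0.0007 0.0019] mm [ 0.2  2.  -1.5]
yaw 107.49 q [-0.38  0.71  1.42 -0.    1.01 -0.68] F [-3.3 -3.8  0.8] [-0.73  0.64 -0.02] gap 0.131
```

```bash
python3 -m pendant '[[[0.0012,0.0005,0,0,0,0.4,0],[0,0,0,0,0,0.4,0],[0,0,0,0,0,0.4,0],[0,0,0,0,0,0.4,0],[0,0,0,0,0,0,0],[0,0,0,0,0,0,0],[0,0,0,0,0,0,0]]]'; python3 plan.py .6483 -.1354 .131 101.6
```

```text
t: 6.05
tcp_pos: [0.6479, -0.1374, 0.1326]
tool_rot: [0.664, 0.748, -0.003, 0.002]
force: [-4.1, -7.0, 0.5]
finger_gap: 0.13
gripper_force: 56.0
t 6.05 turn units [-0.026  0.055 -0.689] shift units before turn [0.0024 0.0008 0.0019] after turn [0.0023 0.0009 0.0019] mm [ 0.4  2.  -1.6]
yaw 96.86 q [-0.37  0.71  1.42 -0.01  1.01 -0.49] F [-4.1 -7.   0.5] [-0.97  0.79  1.33] gap 0.13
```

```bash
python3 -m pendant '[[[0,0,0,0,0,-0.4,0.33],[0,0,0,0,0,0,0.33],[0,0,0,0,0,0,0.33],[0,0,-0.04,0,0,0,0.33],[0,0,-0.04,0,0,0,0.33]]]'; python3 plan.py .5135 -.0905 .21 104;python3 -m pendant '[[[0,0,0,0,0,0,0.4]]]'; python3 plan.py .5135 -.0905 .21 104
```

```text
t: 6.55
tcp_pos: [0.6485, -0.134, 0.1951]
tool_rot: [0.648, 0.761, -0.0, -0.001]
force: [-0.1, -0.8, -0.2]
finger_gap: 0.33
gripper_force: 0.0
t 6.55 turn units [-0.014 -0.008 -0.703] shift units before turn [ 0.0806 -0.158  -0.0183] after turn [ 0.0936 -0.1506 -0.0187] mm [-135.    43.5   14.9]
yaw 99.16 q [-0.37  0.63  1.38 -0.    1.13 -0.53] F [-0.1 -0.8 -0.2] [-0.04 -0.02 -0.03] gap 0.33
t: 6.65
tcp_pos: [0.6525, -0.1354, 0.2008]
tool_rot: [0.648, 0.761, 0.002, 0.006]
force: [1.1, 0.5, 0.9]
finger_gap: 0.402
gripper_force: 0.0
t 6.65 turn units [ 0.083  0.054 -0.701] shift units before turn [ 0.083  -0.1624 -0.0137] after turn [ 0.0965 -0.155  -0.0115] mm [-139.    44.9    9.2]
yaw 99.18 q [-0.37  0.63  1.37 -0.    1.13 -0.53] F [1.1 0.5 0.9] [0.06 0.01 0.  ] gap 0.402
```

```bash
python3 -m pendant '[[[0,0,0,0,0,-0.7,0.4],[0.0236,-0.0379,0,0,0,0,0.4],[0.0236,-0.0379,0,0,0,0,0.4],[0.0236,-0.0379,0,0,0,0,0.4],[0.0236,-0.0379,0,0,0,0,0.4],[0,0,0,0,0,0,0.4],[0,0,0,0,0,0,0.4],[0,0,0,0,0,0,0.4],[0,0,0,0,0,0,0.4]]]'; python3 plan.py .5135 -.0905 .131 104
cat > chk.py <<'E'
from h import *
C=np.array([.5697,-.1504])
s=eyes.snapshot("scene");w=cloud(s).reshape(-1,3)
for nm,pol in(("a",11.6),("b",131.6),("c",-108.4)):
    a=np.radians(pol);P=C+.082*np.array([np.cos(a),np.sin(a)])
    q=w[(np.hypot(*(w[:,:2]-P).T)<.021)&(w[:,2]>.122)&(w[:,2]<.137)]
    if len(q)<15: print(nm,"hidden",len(q));continue
    m=cv2.minAreaRect(q[:,:2].astype(np.float32)); b=cv2.boxPoints(m); e=max(b[1]-b[0],b[2]-b[1],key=np.linalg.norm)
    sv=np.linalg.svd(q[:,:2]-q[:,:2].mean(0))[2][0]
    print(nm,len(q),"ctr-bias",np.round(np.array(m[0])-[.0018,.0014],4),np.round(m[1],4),"turn rect/svd",*[round(((pol-np.degrees(np.arctan2(v[1],v[0])))+30)%180-30,1) for v in(e,sv)])
cv2.imwrite("pics/last.png",cv2.resize(s["pixels"][160:310,190:360,::-1],None,fx=4,fy=4))
E
python3 chk.py
```

```text
t: 7.55
tcp_pos: [0.5147, -0.0911, 0.1951]
tool_rot: [0.616, 0.788, 0.0, 0.001]
force: [0.4, 0.1, 0.1]
finger_gap: 0.399
gripper_force: 0.0
t 7.55 turn units [0.016 0.013 0.001] shift units before turn [ 0.0012 -0.0014  0.0802] after turn [ 0.0011 -0.0012  0.0802] mm [ -1.2   0.6 -64.1]
yaw 104.01 q [-0.39  0.46  1.74 -0.    0.94 -0.63] F [0.4 0.1 0.1] [ 0.03  0.07 -0.  ] gap 0.399
a 116 ctr-bias [ 0.648  -0.1348] [0.0149 0.034 ] turn rect/svd 87.6 91.6
b 104 ctr-bias [ 0.5131 -0.0905] [0.0152 0.0346] turn rect/svd 25.5 29.4
c 87 ctr-bias [ 0.5409 -0.2294] [0.0393 0.0124] turn rect/svd 37.3 35.6
```

```bash
python3 -m pendant '[[[0.0011,-0.0012,0.04,0,0,0,0.4],[0,0,0.03,0,0,0,0.4],[0,0,0.0095,0,0,0,0.4],[0,0,0,0,0,0,0.4],[0,0,0,0,0,0,0],[0,0,0,0,0,0,0],[0,0,0,0,0,0,0]]]' 30; python3 plan.py .5135 -.0905 .131 104;python3 -m pendant '[[[0,0,0,0,0,1,0],[0,0,0,0,0,1,0],[0,0,0,0,0,1,0],[0,0,0,0,0,1,0],[0,0,0,0,0,1,0],[0,0,0,0,0,1,0],[0,0,0,0,0,1,0],[0,0,0,0,0,1,0],[0,0,0,0,0,0.5,0],[0,0,0,0,0,0.4,0],[0,0,0,0,0,0.4,0],[0,0,0,0,0,0.4,0],[0,0,0,0,0,0,0],[0,0,0,0,0,0,0]]]'; python3 plan.py .5135 -.0905 .131 41.6
```

```text
t: 8.3
tcp_pos: [0.5128, -0.0903, 0.1324]
tool_rot: [0.615, 0.788, 0.0, 0.002]
force: [0.5, -0.4, 0.1]
finger_gap: 0.127
gripper_force: 32.4
t 8.3 turn units [0.019 0.018 0.004] shift units before turn [-0.0004  0.0007  0.0018] after turn [-0.0004  0.0008  0.0018] mm [ 0.7 -0.2 -1.4]
yaw 104.03 q [-0.39  0.56  1.8  -0.    0.78 -0.63] F [ 0.5 -0.4  0.1] [-0.11 -0.01  0.07] gap 0.127
t: 9.7
tcp_pos: [0.512, -0.0901, 0.1324]
tool_rot: [0.947, 0.322, 0.0, 0.001]
force: [-2.2, 0.3, 6.6]
finger_gap: 0.136
gripper_force: 50.4
t 9.7 turn units [ 0.017  0.005 -0.58 ] shift units before turn [0.0012 0.0015 0.0018] after turn [0.001  0.0016 0.0018] mm [ 1.5 -0.4 -1.4]
yaw 37.61 q [-0.39  0.56  1.8  -0.    0.78  0.53] F [-2.2  0.3  6.6] [0.03 0.33 1.15] gap 0.136
```

```bash
python3 -m pendant '[[[0,0,0,0,0,-0.4,0.33],[0,0,0,0,0,0,0.33],[0,0,0,0,0,0,0.33],[0,0,-0.04,0,0,0,0.33],[0,0,-0.04,0,0,0,0.33],[0,0,0,0,0,0.7,0.4],[-0.0181,0.0405,0,0,0,0,0.4],[-0.0181,0.0405,0,0,0,0,0.4],[-0.0181,0.0405,0,0,0,0,0.4],[-0.0181,0.0405,0,0,0,0,0.4],[0,0,0,0,0,0,0.4],[0,0,0,0,0,0,0.4],[0,0,0,0,0,0,0.4],[0,0,0,0,0,0,0.4]]]'; python3 plan.py .5417 -.2296 .131 35.8; python3 chk.py
```

```text
t: 11.1
tcp_pos: [0.5391, -0.2276, 0.1953]
tool_rot: [0.953, 0.303, -0.0, -0.0]
force: [-0.4, 0.4, 0.7]
finger_gap: 0.4
gripper_force: 0.0
t 11.1 turn units [-0.007 -0.    -0.071] shift units before turn [0.0013 0.004  0.0804] after turn [0.0012 0.0039 0.0804] mm [  2.6  -2.  -64.3]
yaw 35.32 q [-0.59  0.54  1.58  0.    1.02  0.36] F [-0.4  0.4  0.7] [-0.01 -0.03 -0.02] gap 0.4
a 119 ctr-bias [ 0.6479 -0.135 ] [0.0148 0.0341] turn rect/svd 91.6 90.9
b 96 ctr-bias [ 0.5133 -0.091 ] [0.0353 0.0151] turn rect/svd 81.4 86.7
c 93 ctr-bias [ 0.542  -0.2284] [0.0376 0.013 ] turn rect/svd 37.3 34.5
```

```bash
python3 -m pendant '[[[0.0012,0.0039,0.04,0,0,0,0.4],[0,0,0.03,0,0,0,0.4],[0,0,0.0095,0,0,0,0.4],[0,0,0,0,0,0,0.4],[0,0,0,0,0,0,0],[0,0,0,0,0,0,0],[0,0,0,0,0,0,0]]]' 30; python3 plan.py .5415 -.2295 .131 35.8;python3 -m pendant '[[[0,0,0,0,0,1,0],[0,0,0,0,0,1,0],[0,0,0,0,0,1,0],[0,0,0,0,0,1,0],[0,0,0,0,0,1,0],[0,0,0,0,0,1,0],[0,0,0,0,0,1,0],[0,0,0,0,0,0.4,0],[0,0,0,0,0,0.4,0],[0,0,0,0,0,0.4,0],[0,0,0,0,0,0.4,0],[0,0,0,0,0,0,0],[0,0,0,0,0,0,0]]]'; python3 plan.py .5415 -.2295 .131 -18.4
```

```text
t: 11.85
tcp_pos: [0.5412, -0.2287, 0.133]
tool_rot: [0.953, 0.303, -0.0, -0.002]
force: [-2.1, 5.6, 2.2]
finger_gap: 0.125
gripper_force: 31.4
t 11.85 turn units [-0.032 -0.009 -0.082] shift units before turn [-0.0003  0.001   0.0025] after turn [-0.0003  0.001   0.0025] mm [ 0.3 -0.8 -2. ]
yaw 35.24 q [-0.59  0.63  1.62  0.    0.89  0.36] F [-2.1  5.6  2.2] [ 0.98  0.2  -0.03] gap 0.125
t: 13.15
tcp_pos: [0.5413, -0.2291, 0.1331]
tool_rot: [0.979, -0.204, -0.001, -0.0]
force: [-1.4, 5.3, 2.2]
finger_gap: 0.132
gripper_force: 56.0
t 13.15 turn units [-0.004  0.019 -0.742] shift units before turn [0.0005 0.0003 0.0026] after turn [0.0004 0.0004 0.0026] mm [ 0.2 -0.4 -2.1]
yaw -23.5 q [-0.59  0.63  1.62 -0.    0.89  1.39] F [-1.4  5.3  2.2] [0.91 0.2  1.3 ] gap 0.132
```

```bash
python3 -m pendant '[[[0,0,0,0,0,-0.4,0.33],[0,0,0,0,0,0,0.33],[0,0,0,0,0,0,0.33],[0,0,-0.05,0,0,0,0.5],[0,0,-0.05,0,0,0,0.6],[0,0,-0.02,0,0,0,0.6]]]'; python3 plan.py .590 .189 .23 -21
```

```text
t: 13.75
tcp_pos: [0.5441, -0.2325, 0.2323]
tool_rot: [0.983, -0.184, 0.004, 0.002]
force: [0.3, 0.0, 0.3]
finger_gap: 0.599
gripper_force: 0.0
t 13.75 turn units [ 0.015 -0.069 -0.026] shift units before turn [-0.1369 -0.5121  0.0008] after turn [-0.1352 -0.5125  0.0028] mm [ 45.9 421.5  -2.3]
yaw -21.18 q [-0.59  0.49  1.54  0.    1.1   1.35] F [0.3 0.  0.3] [-0.05 -0.    0.01] gap 0.599
```

```bash
python3 -m pendant '[[[-0.013,-0.051,0,0,0,0,0.6],[-0.013,-0.051,0,0,0,0,0.6],[-0.013,-0.051,0,0,0,0,0.6],[-0.013,-0.051,0,0,0,0,0.6],[-0.013,-0.051,0,0,0,0,0.6],[-0.013,-0.051,0,0,0,0,0.6],[-0.013,-0.051,0,0,0,0,0.6],[-0.013,-0.051,0,0,0,0,0.6],[-0.013,-0.051,0,0,0,0,0.6],[-0.013,-0.051,0,0,0,0,0.6],[0,0,0,0,0,0,0.6],[0,0,0,0,0,0,0.6],[0,0,0,0,0,0,0.6],[0,0,0,0,0,0,0.6],[0,0,0,0,0,0,0.6]]]'; python3 plan.py .590 .189 .1 -21;python3 chk.py
python3 - <<'E'
from h import *
s=eyes.snapshot("top");cv2.imwrite("pics/t2.png",cv2.resize(s["pixels"][180:295,180:410,::-1],None,fx=3.4,fy=3.4,interpolation=cv2.INTER_CUBIC))
w=cloud(s).reshape(-1,3);C=np.array([.568-.0018,-.1519+.0024])
for pol in(11.6,131.6,-108.4):
    a=np.radians(pol);P=C+.082*np.array([np.cos(a),np.sin(a)])
    q=w[(np.hypot(*(w[:,:2]-P).T)<.02)&(w[:,2]>.126)]
    b=cv2.boxPoints(cv2.minAreaRect(q[:,:2].astype(np.float32)));e=max(b[1]-b[0],b[2]-b[1],key=np.linalg.norm);v=np.linalg.svd(q[:,:2]-q[:,:2].mean(0))[2][0]
    print(len(q),q.mean(0).round(4),[round((pol-np.degrees(np.arctan2(k[1],k[0]))+30)%180-30,1) for k in(e,v)])
E
```

```text
t: 15.25
tcp_pos: [0.5922, 0.1856, 0.2279]
tool_rot: [0.983, -0.184, 0.0, 0.0]
force: [-0.4, 0.5, -0.2]
finger_gap: 0.6
gripper_force: 0.0
t 15.25 turn units [ 0.002 -0.004 -0.035] shift units before turn [-0.0042 -0.003   0.1598] after turn [-0.0041 -0.003   0.1598] mm [  -2.2    3.4 -127.9]
yaw -21.24 q [ 0.12  0.54  1.46 -0.    1.14  2.07] F [-0.4  0.5 -0.2] [-0.01  0.01 -0.  ] gap 0.6
a 116 ctr-bias [ 0.6477 -0.135 ] [0.0134 0.0336] turn rect/svd 90.8 92.1
b 90 ctr-bias [ 0.5133 -0.0912] [0.0348 0.015 ] turn rect/svd 89.7 87.0
c 91 ctr-bias [ 0.5419 -0.2286] [0.014  0.0352] turn rect/svd 89.5 90.3
69 [ 0.6472 -0.133   0.1339] [np.float32(94.3), np.float64(83.8)]
64 [ 0.5115 -0.0877  0.1333] [np.float32(92.2), np.float64(91.4)]
66 [ 0.5399 -0.2265  0.1333] [np.float32(90.1), np.float64(91.3)]
```

View pics/t2.png

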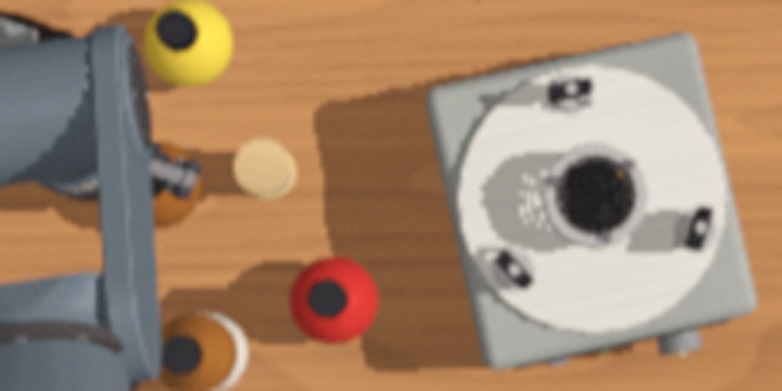

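View pics/last.png

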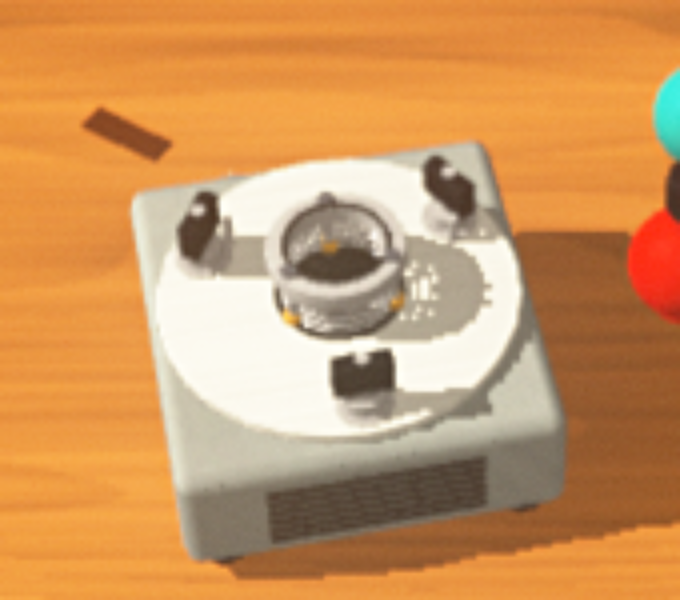

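Both pictures show the three wings square to their radii: the scene crop at (363,372), (450,188) and (200,225), the top crop at (570,92), (700,228) and (513,268). All three are locked and the cradle is still up, so I go for the flask.

```bash
python3 -m pendant '[[[-0.004,-0.003,0.03,0,0,0,0.6],[0,0,0.04,0,0,0,0.6],[0,0,0.04,0,0,0,0.6],[0,0,0.03,0,0,0,0.6],[0,0,0.0236,0,0,0,0.6],[0,0,0,0,0,0,0.6],[0,0,0,0,0,0,0.6],[0,0,0,0,0,0,0],[0,0,0,0,0,0,0],[0,0,0,0,0,0,0],[0,0,0,0,0,0,0]]]' 60; python3 plan.py .590 .189 .097 -21
```

```text
t: 16.45
tcp_pos: [0.5911, 0.1902, 0.0986]
tool_rot: [0.983, -0.183, 0.002, -0.0]
force: [0.3, -0.9, 6.1]
finger_gap: 0.332
gripper_force: 59.1
t 16.45 turn units [-0.008 -0.028 -0.016] shift units before turn [-0.0007  0.0019  0.002 ] after turn [-0.0007  0.0019  0.002 ] mm [-1.1 -1.2 -1.6]
yaw -21.11 q [ 0.13  0.71  1.56 -0.    0.87  2.07] F [ 0.3 -0.9  6.1] [-0.21  0.08 -0.01] gap 0.332
```

```bash
python3 -m pendant '[[[0,0,-0.02,0,0,0,0],[0,0,-0.04,0,0,0,0],[0,0,-0.05,0,0,0,0],[0,0,-0.05,0,0,0,0],[0,0,-0.05,0,0,0,0],[0,0,-0.02,0,0,0,0],[0,0,0,0,0,0,0],[0,0,0,0,0,0,0]]]'; python3 plan.py .568 -.1519 .28 -21
```

```text
t: 17.25
tcp_pos: [0.5889, 0.1904, 0.2798]
tool_rot: [0.983, -0.183, -0.001, 0.0]
force: [0.4, 0.1, -2.7]
finger_gap: 0.337
gripper_force: 59.6
t 17.25 turn units [ 0.008  0.013 -0.017] shift units before turn [ 0.1298  0.4085 -0.    ] after turn [ 1.290e-01  4.088e-01 -2.000e-04] mm [-2.090e+01 -3.423e+02  2.000e-01]
yaw -21.11 q [ 0.13  0.48  1.41 -0.    1.25  2.07] F [ 0.4  0.1 -2.7] [0.01 0.05 0.02] gap 0.337
```

```bash
python3 -m pendant '[[[0.0072,0.0227,0,0,0,0,0],[0.0144,0.0454,0,0,0,0,0],[0.0144,0.0454,0,0,0,0,0],[0.0144,0.0454,0,0,0,0,0],[0.0144,0.0454,0,0,0,0,0],[0.0144,0.0454,0,0,0,0,0],[0.0144,0.0454,0,0,0,0,0],[0.0144,0.0454,0,0,0,0,0],[0.0144,0.0454,0,0,0,0,0],[0.0072,0.0227,0,0,0,0,0],[0,0,0,0,0,0,0],[0,0,0,0,0,0,0],[0,0,0,0,0,0,0],[0,0,0,0,0,0,0],[0,0,0,0,0,0,0],[0,0,0,0,0,0,0]]]'; python3 plan.py .568 -.1519 .24 -21
cat > ball.py <<'E'
from h import *
from scipy.optimize import least_squares as ls
s=eyes.snapshot("scene");w=cloud(s).reshape(-1,3);t=monitor.sense()["tcp_pos"]
z0=t[2]-.0986+.036; c=np.array([t[0]+.002,t[1]+.001,z0])
d=np.linalg.norm(w-c,axis=1);p=w[(d<.045)&(abs(w[:,2]-z0)<.03)]
f=lambda x:np.linalg.norm(p-x,axis=1)-.035
x=ls(f,c,loss="soft_l1",f_scale=.001).x; print("ball true",(x-[.0018,.0014,0]).round(4),"exp z",round(z0,4),"tcp",t.round(4),len(p))
r=w[(np.hypot(w[:,0]-.5697,w[:,1]+.1504)<.042)&(w[:,2]>.12)&(w[:,2]<.142)]
print("ring top z",np.percentile(r[:,2],[50,80,90,95]).round(4),len(r))
cv2.imwrite("pics/b.png",cv2.resize(s["pixels"][120:310,180:380,::-1],None,fx=3,fy=3))
E
python3 ball.py
```

```text
t: 18.85
tcp_pos: [0.569, -0.1511, 0.281]
tool_rot: [0.983, -0.183, 0.0, 0.0]
force: [-0.3, -0.3, -3.2]
finger_gap: 0.334
gripper_force: 59.8
t 18.85 turn units [ 0.    -0.005 -0.008] shift units before turn [-0.0008  0.0013  0.0513] after turn [-0.0008  0.0013  0.0513] mm [ -1.   -0.8 -41. ]
yaw -21.05 q [-0.45  0.44  1.49  0.    1.22  1.49] F [-0.3 -0.3 -3.2] [ 0.05 -0.01 -0.01] gap 0.334
ball true [ 0.5658 -0.1515  0.2183] exp z 0.2185 tcp [ 0.569  -0.1513  0.2811] 703
ring top z [0.1348 0.1374 0.1385 0.1395] 540
```

```bash
python3 -m pendant '[[[0,0,0.03,0,0,0,0],[0,0,0.03,0,0,0,0],[0,0,0.009,0,0,0,0],[0,0,0,0,0,0,0],[0,0,0,0,0,0,0],[0,0,0.0025,0,0,0,0],[0,0,0.0025,0,0,0,0],[0,0,0.0025,0,0,0,0],[0,0,0,0,0,0,0],[0,0,0,0,0,0,0]]]'; python3 plan.py .569 -.1512 .2066 -21
```

```text
t: 19.9
tcp_pos: [0.5693, -0.152, 0.2206]
tool_rot: [0.983, -0.183, 0.001, 0.0]
force: [-0.8, 1.0, 1.4]
finger_gap: 0.333
gripper_force: 60.3
t 19.9 turn units [ 0.001 -0.015 -0.017] shift units before turn [-0.0007 -0.0008  0.0175] after turn [-0.0007 -0.0008  0.0175] mm [ -0.3   0.8 -14. ]
yaw -21.12 q [-0.45  0.51  1.55  0.    1.08  1.49] F [-0.8  1.   1.4] [ 0.1   0.12 -0.02] gap 0.333
```

```bash
python3 -m pendant '[[[0,0,0.004,0,0,0,0],[0,0,0.004,0,0,0,0],[0,0,0.004,0,0,0,0],[0,0,0.004,0,0,0,0],[0,0,0,0,0,0,0],[0,0,0,0,0,0,0]]]' 80; python3 plan.py .569 -.1512 .2066 -21;python3 -m pendant '[[[0,0,0.002,0,0,0,0],[0,0,0.002,0,0,0,0],[0,0,0,0,0,0,0],[0,0,0,0,0,0,0]]]'; python3 plan.py .569 -.1512 .2066 -21; python3 ball.py
```

```text
t: 20.5
tcp_pos: [0.5693, -0.152, 0.2078]
tool_rot: [0.983, -0.183, 0.001, 0.0]
force: [-1.8, 1.5, 8.8]
finger_gap: 0.324
gripper_force: 79.3
t 20.5 turn units [ 0.001 -0.014 -0.017] shift units before turn [-0.0007 -0.0008  0.0015] after turn [-0.0007 -0.0008  0.0015] mm [-0.3  0.8 -1.2]
yaw -21.12 q [-0.45  0.52  1.56  0.    1.05  1.49] F [-1.8  1.5  8.8] [ 0.2   0.27 -0.03] gap 0.324
t: 20.9
tcp_pos: [0.5695, -0.152, 0.2065]
tool_rot: [0.983, -0.183, 0.001, 0.0]
force: [-4.6, 2.9, 16.2]
finger_gap: 0.328
gripper_force: 80.9
t 20.9 turn units [ 0.002 -0.025 -0.016] shift units before turn [-0.0009 -0.0007 -0.0001] after turn [-0.0009 -0.0007 -0.0001] mm [-0.5  0.8  0.1]
yaw -21.11 q [-0.45  0.53  1.57  0.    1.05  1.49] F [-4.6  2.9 16.2] [ 0.41  0.78 -0.05] gap 0.328
ball true [ 0.568  -0.1522  0.1415] exp z 0.1439 tcp [ 0.5694 -0.152   0.2065] 855
ring top z [0.1239 0.134  0.1382 0.1404] 267
```

View pics/b.png

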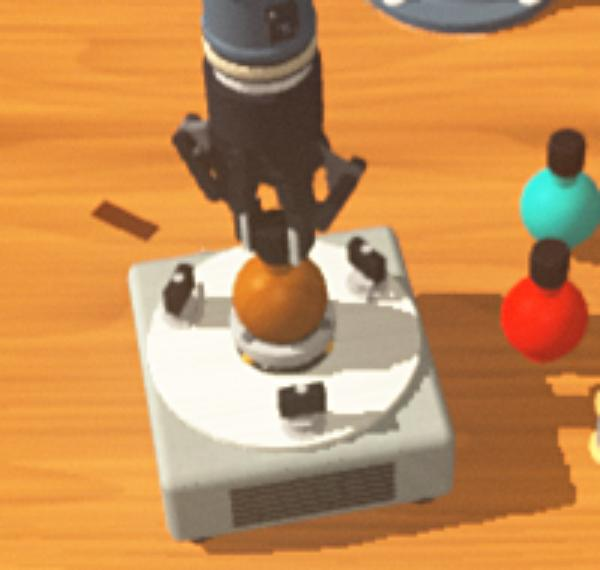

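The picture shows the flask upright in the ring at (282,300) with the ring pressed down and the three wings square. The stop has been reached: over the last step the force rose 7 N in 1.3 mm, far more than the spring would give. I relieve the small side load and add a little push.

```bash
python3 -m pendant '[[[-0.0012,-0.0005,0.001,0,0,0,0],[0,0,0,0,0,0,0],[0,0,0,0,0,0,0],[0,0,0,0,0,0,0],[0,0,0,0,0,0,0]]]'; python3 plan.py .569 -.1512 .2066 -21; python3 ball.py
```

```text
t: 21.45
tcp_pos: [0.5692, -0.1517, 0.2064]
tool_rot: [0.983, -0.183, 0.002, 0.001]
force: [-4.6, 2.6, 18.2]
finger_gap: 0.328
gripper_force: 81.0
t 21.45 turn units [ 0.007 -0.04  -0.016] shift units before turn [-0.0005 -0.0005 -0.0003] after turn [-0.0005 -0.0005 -0.0003] mm [-0.2  0.5  0.2]
yaw -21.11 q [-0.45  0.52  1.57 -0.    1.04  1.49] F [-4.6  2.6 18.2] [0.23 0.73 0.05] gap 0.328
ball true [ 0.5679 -0.1521  0.1411] exp z 0.1437 tcp [ 0.5692 -0.1517  0.2063] 847
ring top z [0.1236 0.1343 0.1388 0.1404] 262
```

```bash
python3 -c "
from station import job; print(job.sign_off())"
```

```text
the job is handed in; nothing more can be done
None
```

I turned all three wing bolts to their end stops, then seated the dye flask in the cradle; it was still gripped and pressed to the lower stop with about 18 N when I handed the job in at about 21.5 s of the 64 s limit.

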